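# Feel out the release notch of a socket case

### The job

Unlatch the low grey socket case whose front edge is a plain steel bar: starting with a fingertip on the top of the bar's left end block, find the one notch along the bar by touch or sight, and press the catch plate in the notch fully down so that the lid springs ajar; then take the hand away. Do not pry or push the lid itself, pick nothing up, and leave the things lying around where they are.

Things in the scene. Friction and masses are not known exactly. Their poses are not given: they have to be found in the camera images.
- case: Flat grey sheet-metal socket case screwed to the bench (cannot move), 190 deep (x) x 264 wide (y) x 60 mm high. Origin: centre of its underside; x points away from the robot to the hinge, y to its left end, z up. Its front edge is a flat steel bar, x -95 to -51 mm, y -132 to +132 mm, top at z = 60 mm. Two 4 mm high screwed feet stand out 15 mm at the sides.
- left_block (a point): Centre of the top of the bar's left end block, a fixed steel block 44 (x) x 32 (y) mm: case x -73, y +116, z 60 mm. Between it and the like block at the right end lie four 50 mm sections of the bar, centred at case y = +75, +25, -25, -75 mm. Three are level with the blocks; the fourth, any of them (not told), is the notch.
- catch (a joint): Travel (m) of the steel catch plate, straight down: 0 = up (start), 0.008 = fully down. It is the floor of the notch, 47 (y) x 35 (x) mm, its top 10 mm below the bar's top at the start. The notch is 50 mm long, open above and in front (case x -95 to -58 mm), with a 7 mm wall behind. It resists with 5 to 8 N and stays where it is left; a linkage raises the lid with it.
- lid: Grey sheet-metal lid, 144 x 264 x 6 mm, behind the front bar. Origin: on its hinge line at the case's far upper edge (case x = +95 mm, z = 55 mm); x, y as the case's when shut; its z axis tilts from the vertical as it opens. Shut its top is at 58 mm above the bench; the catch fully down tilts it 0.18 rad (its front rim rises 26 mm).
- tape_measure: yellow tape measure, 66 x 89 x 39 mm, lying in front of the case; bystander. Origin: centre of its underside
- bolt_1: steel hex bolt with nut, 66 x 19 x 20 mm, lying in front of the case; bystander. Origin: centre of its underside
- plug_a: spark plug, 73 x 21 x 21 mm, lying in front of the case; bystander. Origin: centre of its underside
- cold_chisel: flat steel chisel, 177 x 26 x 17 mm, lying to the right of the case; bystander. Origin: centre of its underside
- bearing: ball bearing, 52 mm across, 14 mm high, lying behind and left of the case; bystander. Origin: centre of its underside
- wood_block: pine packing block, 113 x 56 x 43 mm, behind the case; bystander. Origin: centre of its underside
There are look-alikes about, which are no part of the job. Leave any green look-alike of the part that bears catch alone.

How it is judged:
On the way, in this order (a step that is already met when the one before it is completed fails the run):
1. a fingertip touches the top of the left end block of the front bar (contact force between the fingers and case above 0.3 N and y of the grasp point in the frame of case above 0.08 m and x of the grasp point in the frame of case below -0.04 m and z of the grasp point in the frame of case above 0.06 m and value of joint catch below 0.002 m), for 0.1 s.
2. the catch plate in the notch is pressed down by the fingers (value of joint catch above 0.006 m and contact force between the fingers and anything else above 0.3 N), for 0.1 s.
At the end, for the whole second after the job is handed in: The catch is down by more than 6 of its 8 mm, the lid is ajar (tilted more than 0.12 rad) and at rest, and each bystander lies within 20 mm of where it was (value of joint catch above 0.006 m and angle between lid's own z axis and vertical above 0.12 rad and angular speed of lid below 0.05 rad/s and distance of each of tape_measure, bolt_1, plug_a, cold_chisel, bearing, wood_block from where it was at the start of the episode below 0.02 m); the robot touches nothing.
It fails at once if the lid itself is pried or pushed (more than 4 N on it from the robot) (contact force between any of the fingers, the arm and lid above 4 N).
It fails at once if one of the things lying around is moved more than 20 mm or lifted (distance of any of tape_measure, bolt_1, plug_a, cold_chisel, bearing, wood_block from where it was at the start of the episode above 0.02 m).
It also fails if it takes over 58 s, if anything falls off the work surface, if the arm or the gripper's body presses on something with over 40 N, if the wrist force passes 120 N, or if a joint passes its speed limit or range.

### The arm

A 6-joint arm with a two-finger parallel gripper is mounted at the origin on a cart in front of the work surface, level with it; the furniture and walls round the work are solid. World frame = base frame: x ahead of the robot, y to its left, z up, the work surface at z = 0. Lengths are in m, angles in rad, forces in N, time in s.
With the tool pointing down it reaches from about 0.3 to 0.775 m from the base axis. Payload 14.6 kg.
Tool frame: the origin (TCP) lies at the very end of the fingers, on their centre line; the grasp point (between the pads) lies 19 mm behind it; z points along the fingers, y is the line along which they close (so a half turn about z gives the same grasp; the last joint's range is limited). The gripper opens to 94 mm and grips with 3 to 60 N. Pads are 16 mm wide; open, the fingers measure 119 mm over their backs; the gripper's body (75 mm by 177 mm) begins 78 mm behind the grasp point.
Start: joints at [-1.409, 0.3, 1.521, -0, 1.321, -0.067], TCP at [0.125, -0.536, 0.205] pointing down, gripper open.
Joint ranges: [-3.03, 3.03], [-0.79, 2.21], [0.23, 2.52], [-1.04, 4.18], [0, 3.07], [-2.55, 2.55]. Speed limits (rad/s): [2.22, 2.22, 2.57, 3.14, 3.14, 3.14].

### API

Orientations are given as [roll, pitch, yaw] about the fixed x, y, z axes, in that order (R = Rz(yaw) Ry(pitch) Rx(roll)).
In Python, from station import ctrl gives the robot as it stands.
- The arm moves only by the tool carry_out, never from a script. Its argument "motion" is text: rows parted by semicolons, each of 7 numbers parted by spaces: the shift along the world's x, y, z in m, then the turn, a rotation vector about the world's x, y, z in degrees, then the closure in counts, from 0 (fully open) to 255 (shut). In form: dx dy dz wx wy wz hand; .... A call has 1 to 20 rows; each row shifts and turns the commanded pose from where the row before left it; what a row does not reach is not made up. A row lasts 1/12 s, in which the tool goes at most 41.7 mm and 7.16 degrees, less where a joint would pass 70% of its speed; a pose out of reach is approached as far as the arm can. A call is refused whole if a number of a shift passes 0.0417 or a number of a turn 7.16, either way. A call with a gripper value outside its range is refused whole. The fingers move at their own pace and stop on an object; "grip_force" is the grip in N (left out, the last holds). Time passes only in rows, so rows that do not move let the fingers close. It gives the time, the measured TCP pose, the force, the opening and the grip force at its end, in the units of the state.
- ctrl.get_obs(): the state, without advancing time (a new reading comes with each control period).
- ctrl.camera(name): name is "scene" or "top" or "wrist"; returns a dict with "pixels" (384x512x3 uint8, red, green, blue), "range_z" (384x512 float32, m along the optical axis (not along the pixel's ray), 0 where there is no reading), "K" (3x3 intrinsics, pixels), "position" and "attitude" of the camera in the world. Camera axes: x right, y up, looking along -z (the intrinsics and any distortion apply to the point x, -y, -z); pixel columns grow to the right and rows downward; lengths in m; the calibration is good to about 2 mm. A picture is of the moment at which its call begins.
- ctrl.hand_in(): hands the job in; it is judged then, once.
The state is a dict: "time_s": time; "qpos": joint angles; "joint_vel": joint speeds; "tau": joint torques, N m; "ee_pos": TCP position; "eef_rot": TCP orientation; "force": force on the tool from outside, world axes, zero at the start; "moment": the same for the moment, N m; "grip_width": finger opening in m; "grip_force": force on a finger pad.
Only numpy, scipy, OpenCV 4.12 (cv2) and the standard library are available. Lean on these libraries where they do the work, as an engineer would, in place of code of your own. Each camera call takes 0.05 s, during which the arm holds its last target. There are 200 camera calls.

## Working session

There is one attempt and no reset: what is moved stays moved. The work goes in short steps, Python scripts to look and compute and a tool call to move; the robot and the scene stay as the last step left them, time stands still between calls to the robot, and variables do not carry over. Pictures are saved under pics/ and viewed, at most 10 in all, crops included, and the job is handed in when it is done.

Besides the shell and the picture viewer there is one more tool, called after "Request:" as name(argument=value, ...) on one line, values as JSON. carry_out: Moves the arm, as the interface text tells. Its arguments: {"type":"object","properties":{"motion":{"type":"string"},"grip_force":{"type":"number"}},"required":["motion"]}

```bash
mkdir -p pics; cat > h.py <<'E'
import numpy as np,cv2
from station import ctrl
from scipy.spatial.transform import Rotation as R
def att(c):
    a=np.array(c["attitude"],float)
    if a.shape==(3,3): return a
    return R.from_euler('xyz',a).as_matrix() if a.size==3 else None
def cloud(c):
    z=c["range_z"];K=c["K"];v,u=np.mgrid[:z.shape[0],:z.shape[1]]
    p=np.stack([(u-K[0,2])/K[0,0]*z,-(v-K[1,2])/K[1,1]*z,-z],-1)
    return p@att(c).T+np.array(c["position"])
E
python3 - <<'E'
from h import *
for n in("top","scene"):
    c=ctrl.camera(n);cv2.imwrite(f"pics/{n}1.png",c["pixels"][...,::-1]);np.savez(f"{n}1.npz",**c)
    print(n,c["K"].tolist(),c["position"],c["attitude"],{k for k in c})
    P=cloud(c);print(P[200,256],P[300,100])
print(ctrl.get_obs())
E
```

```text
top [[365.01239687948674, 0.0, 260.61980791250414], [0.0, 365.01239687948674, 194.06345961950987], [0.0, 0.0, 1.0]] [ 0.35640019 -0.2248332   0.90236206] [ 0.23699164  0.00744861 -1.71478116] {'K', 'pixels', 'range_z', 'position', 'attitude'}
[ 0.54629829 -0.23495303  0.05844892] [0.36912297 0.10407034 0.14439676]
scene [[373.6480320518439, 0.0, 258.6664331575524], [0.0, 373.6480320518439, 189.97992008092922], [0.0, 0.0, 1.0]] [ 0.24713793 -0.60504112  0.86467243] [ 0.5313017  -0.01514818 -0.72616333] {'K', 'pixels', 'range_z', 'position', 'attitude'}
[ 0.54731153 -0.27552923  0.05745123] [ 0.10063244 -0.11644444 -0.21440142]
{'time_s': 0.1, 'qpos': array([-1.40860469e+00,  3.00391831e-01,  1.52152270e+00,  3.19399442e-06,
        1.32070140e+00, -6.65895052e-02]), 'joint_vel': array([-0.00149335, -0.00255783, -0.00194327,  0.0007179 , -0.00053423,
       -0.00017227]), 'tau': array([ 1.61716707e-03, -5.32642078e+01, -3.53283978e+01,  7.09319534e-02,
        2.34729942e-02, -6.07799234e-05]), 'ee_pos': array([ 0.12469994, -0.53543306,  0.20495451]), 'eef_rot': array([-3.14057185e+00, -7.11763989e-05,  2.28780310e-01]), 'force': array([0.03276426, 0.06584182, 0.2115649 ]), 'moment': array([-0.0505249 , -0.02738406,  0.00043583]), 'grip_force': 0.0, 'grip_width': 0.09345701977251404}
```

View pics/top1.png

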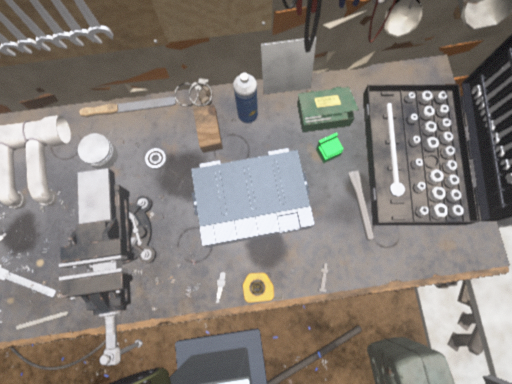

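View pics/scene1.png

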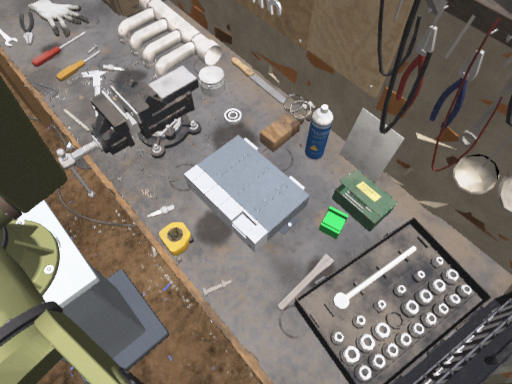

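The top view shows the grey case at pixels (192-313, 151-244), with its light bar along the lower edge. An outlined recess near (288,219) is probably the notch, the rightmost section. The green box at (330,147) is the look-alike to leave alone. The only case with a plain steel bar is the grey one. I'll measure the case pose and the height profile along the bar, and make a crop.

```bash
python3 - <<'E'
from h import *
for n,box in(("top",(185,145,320,252)),("scene",(180,130,315,250))):
    c=dict(np.load(f"{n}1.npz"));P=cloud(c)
    m=np.zeros(P.shape[:2],bool);x0,y0,x1,y1=box;m[y0:y1,x0:x1]=1
    m&=(P[...,2]>.040)&(P[...,2]<.068)&(c["range_z"]>0)
    nl,l,s,_=cv2.connectedComponentsWithStats(m.astype(np.uint8));m=l==1+np.argmax(s[1:,4])
    Q=P[m];r=cv2.minAreaRect(Q[:,:2].astype(np.float32));print(n,r,m.sum(),np.median(Q[:,2]))
    ctr=np.array(r[0]);b=cv2.boxPoints(r)
    # case x: away from the robot
    e=b[1]-b[0];f=b[2]-b[1];d=e if np.linalg.norm(e)<np.linalg.norm(f) else f
    d=d/np.linalg.norm(d);d*=np.sign(d[0]);yv=np.array([-d[1],d[0]])
    L=np.stack([(Q[:,:2]-ctr)@d,(Q[:,:2]-ctr)@yv,Q[:,2]],1);print("yaw",np.arctan2(d[1],d[0]),"ctr",ctr)
    for y in(116,75,25,-25,-75,-116):
        k=(abs(L[:,1]-y/1e3)<.013)&(abs(L[:,0]+.077)<.010);print(y,k.sum(),np.round(np.median(L[k,2]),4),end=' | ')
    print()
c=np.load("top1.npz");cv2.imwrite("pics/crop.png",cv2.resize(c["pixels"][140:255,185:325,::-1],None,fx=5,fy=5,interpolation=cv2.INTER_CUBIC))
P=cloud(c)
for nm,(x0,y0,x1,y1) in dict(tape=(240,268,278,306),bolt=(315,260,332,295),plug=(212,268,230,306),chisel=(346,168,376,242)).items():
    q=P[y0:y1,x0:x1].reshape(-1,3);q=q[(q[:,2]>.008)&(q[:,2]<.07)];print(nm,q.min(0).round(3),q.max(0).round(3))
E
```

```text
top ((0.5615246295928955, -0.22411659359931946), (0.19835732877254486, 0.2638963758945465), 2.227052688598633) 8740 0.058415272166754406
yaw 0.03886947 ctr [ 0.56152463 -0.22411659]
116 97 0.0601 | 75 99 0.06 | 25 98 0.0604 | -25 97 0.06 | -75 94 0.0502 | -116 90 0.0601 | 
scene ((0.5616533160209656, -0.22288286685943604), (0.19841541349887848, 0.2659977376461029), 2.5153799057006836) 7102 0.059013768834462965
yaw 0.043901663 ctr [ 0.56165332 -0.22288287]
116 67 0.061 | 75 69 0.0606 | 25 72 0.0607 | -25 81 0.0605 | -75 81 0.0506 | -116 84 0.0608 | 
tape [ 0.314 -0.251  0.01 ] [ 0.38  -0.175  0.041]
bolt [ 0.314 -0.382  0.008] [ 0.378 -0.351  0.023]
plug [ 0.325 -0.137  0.009] [ 0.394 -0.108  0.023]
chisel [ 0.42  -0.542  0.008] [ 0.597 -0.478  0.055]
```

View pics/crop.png

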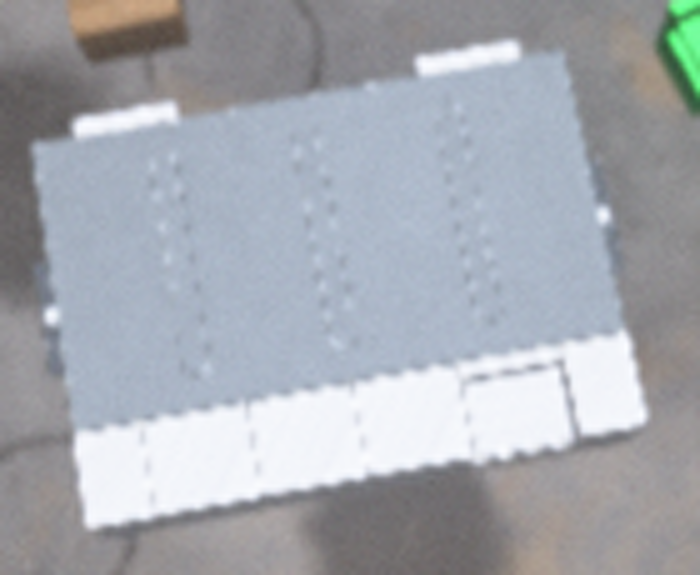

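Both views agree: the section at case y = -75 is 10 mm low (z 0.050) and the others are at 0.060. The crop shows the recess at (520,410), the only outlined one with a step, so that is the notch. The width fits at 264 mm. The depth reads 198 mm because the hinges add about 8 mm, so I take the case centre as (0.557, -0.2235), yaw 0.041. Targets are the left block at (0.480, -0.111) and the catch at (0.4825, -0.3015). I'll go above the block first, closing the fingers on the way.

Request:
carry_out(motion="0.01 0.01 0 0 0 -0.54 255; 0.018 0.0215 0 0 0 -0.54 255; 0.018 0.0215 0 0 0 -0.54 255; 0.018 0.0215 0 0 0 -0.54 255; 0.018 0.0215 0 0 0 -0.54 255; 0.018 0.0215 0 0 0 -0.54 255; 0.018 0.0215 0 0 0 -0.54 255; 0.018 0.0215 0 0 0 -0.54 255; 0.018 0.0215 0 0 0 -0.54 255; 0.018 0.0215 0 0 0 -0.54 255; 0.018 0.0215 0 0 0 -0.54 255; 0.018 0.0215 0 0 0 -0.54 255; 0.018 0.0215 0 0 0 -0.54 255; 0.018 0.0215 0 0 0 -0.54 255; 0.018 0.0215 0 0 0 -0.54 255; 0.018 0.0215 0 0 0 -0.54 255; 0.018 0.0215 0 0 0 -0.54 255; 0.018 0.0215 0 0 0 -0.54 255; 0.018 0.0215 0 0 0 -0.54 255; 0.018 0.0215 0 0 0 -0.54 255", grip_force=5)

```text
time_s: 1.77
ee_pos: [0.4773, -0.1159, 0.2053]
eef_rot: [-3.141, 0.0, 0.04]
force: [0.4, -0.7, 0.4]
grip_width: 0.0005
grip_force: 0.0
```

Request:
carry_out(motion="0.002 0.003 -0.02 0 0 0 255; 0 0 -0.03 0 0 0 255; 0 0 -0.03 0 0 0 255; 0 0 -0.025 0 0 0 255; 0 0 -0.015 0 0 0 255; 0 0 -0.01 0 0 0 255; 0 0 -0.004 0 0 0 255; 0 0 0 0 0 0 255; 0 0 0 0 0 0 255")

```text
time_s: 2.52
ee_pos: [0.4791, -0.1143, 0.0722]
eef_rot: [3.141, -0.001, 0.04]
force: [0.4, 0.9, -1.0]
grip_width: 0.0006
grip_force: 0.0
```

```bash
python3 - <<'E'
from h import *
o=ctrl.get_obs();print(o["ee_pos"],o["force"])
c=ctrl.camera("scene");cv2.imwrite("pics/block.png",cv2.resize(c["pixels"][100:260,140:340,::-1],None,fx=3.5,fy=3.5))
E
```

```text
[ 0.47914083 -0.11430872  0.07219998] [ 0.37027918  0.88348792 -1.03024886]
```

View pics/block.png

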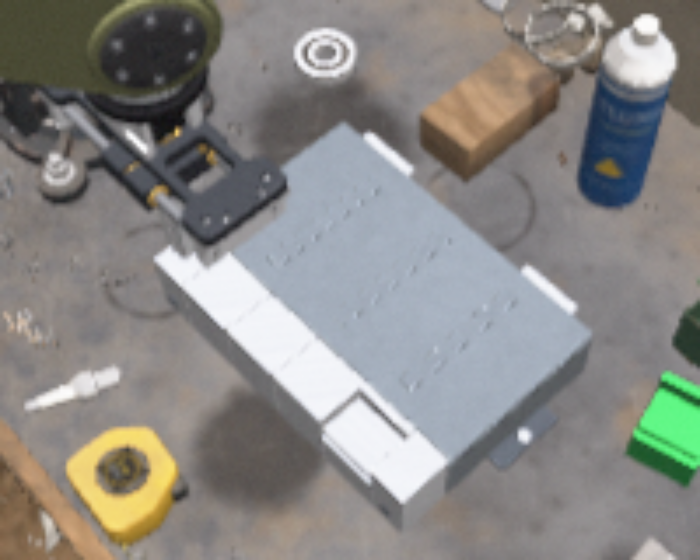

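The fingertips are just above the left end block at about (195,250), and the notch shows clearly at (370,425), the section next to the right block. Now I'll lower gently to touch.

Request:
carry_out(motion="0.0005 0.003 -0.005 0 0 0 255; 0 0 -0.003 0 0 0 255; 0 0 -0.002 0 0 0 255; 0 0 -0.001 0 0 0 255; 0 0 -0.001 0 0 0 255; 0 0 0 0 0 0 255; 0 0 0 0 0 0 255")

```text
time_s: 3.15
ee_pos: [0.4792, -0.1111, 0.0602]
eef_rot: [-3.141, -0.0, 0.04]
force: [-5.4, 1.7, 12.1]
grip_width: 0.0004
grip_force: 6.1
```

Contact at z = 0.060 as expected, with 12 N. I'll hold briefly, lift, and move over to the notch.

Request:
carry_out(motion="0 0 0 0 0 0 255; 0 0 0 0 0 0 255; 0 0 0 0 0 0 255; 0 0 0.01 0 0 0 255; 0 0 0.02 0 0 0 255; 0.0003 -0.01 0 0 0 0 255; 0.0003 -0.025 0 0 0 0 255; 0.0003 -0.03 0 0 0 0 255; 0.0003 -0.03 0 0 0 0 255; 0.0003 -0.03 0 0 0 0 255; 0.0003 -0.03 0 0 0 0 255; 0.0002 -0.025 0 0 0 0 255; 0 -0.01 0 0 0 0 255; 0 0 0 0 0 0 255; 0 0 0 0 0 0 255; 0 0 0 0 0 0 255")

```text
time_s: 4.48
ee_pos: [0.4812, -0.3001, 0.0893]
eef_rot: [-3.141, 0.0, 0.041]
force: [-0.2, 0.3, 0.3]
grip_width: 0.0008
grip_force: 0.0
```

```bash
python3 - <<'E'
from h import *
o=ctrl.get_obs();print(o["ee_pos"],o["force"])
c=ctrl.camera("scene");cv2.imwrite("pics/notch.png",cv2.resize(c["pixels"][140:260,180:320,::-1],None,fx=5,fy=5))
E
```

```text
[ 0.48124262 -0.30007524  0.08928457] [-0.19865978  0.29383572  0.27318114]
```

View pics/notch.png

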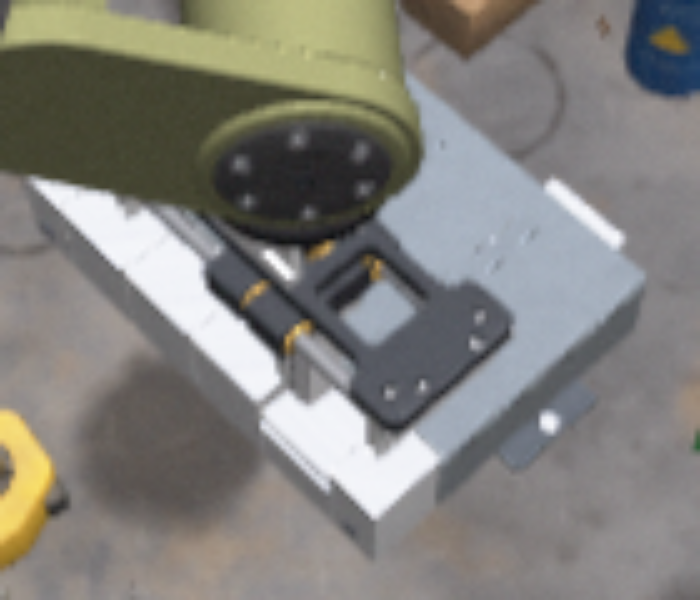

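The hand is over the notch region, but two light posts show below the gripper, at (305,375) and (385,440). I'll check their positions by depth before descending.

```bash
python3 - <<'E'
from h import *
cs=[(n,ctrl.camera(n)) for n in("scene","wrist")]
for n,c in cs:
    P=cloud(c)
    ctr=np.array([.557,-.2235]);a=.041;x=P[...,:2]-ctr
    X=x[...,0]*np.cos(a)+x[...,1]*np.sin(a);Y=-x[...,0]*np.sin(a)+x[...,1]*np.cos(a)
    k=(c["range_z"]>0)&(P[...,2]>.068)&(P[...,2]<.16)&(X>-.12)&(X<0)&(Y<0.05)&(Y>-.17)
    for lo in np.arange(.07,.16,.01):
        q=k&(abs(P[...,2]-lo-.005)<.005)
        if q.sum()>3: print(n,round(lo,3),q.sum(),"X",X[q].min().round(3),X[q].max().round(3),"Y",np.percentile(Y[q],[0,10,50,90,100]).round(3))
    if n=="wrist": cv2.imwrite("pics/w.png",c["pixels"][...,::-1])
E
```

```text
scene 0.09 10 X -0.089 -0.087 Y [-0.081 -0.078 -0.07  -0.064 -0.061]
scene 0.1 21 X -0.089 -0.078 Y [-0.085 -0.084 -0.082 -0.066 -0.061]
scene 0.11 18 X -0.089 -0.081 Y [-0.086 -0.084 -0.078 -0.065 -0.062]
scene 0.12 14 X -0.089 -0.072 Y [-0.085 -0.084 -0.08  -0.07  -0.069]
scene 0.13 11 X -0.088 -0.072 Y [-0.085 -0.085 -0.082 -0.076 -0.071]
wrist 0.08 4 X -0.072 -0.072 Y [-0.074 -0.074 -0.073 -0.071 -0.071]
wrist 0.09 202 X -0.072 -0.07 Y [-0.084 -0.08  -0.072 -0.065 -0.061]
wrist 0.1 345 X -0.073 -0.07 Y [-0.085 -0.083 -0.073 -0.063 -0.061]
wrist 0.11 420 X -0.072 -0.07 Y [-0.085 -0.083 -0.073 -0.063 -0.06 ]
wrist 0.12 544 X -0.088 -0.069 Y [-0.085 -0.082 -0.073 -0.063 -0.06 ]
wrist 0.13 581 X -0.072 -0.069 Y [-0.085 -0.083 -0.072 -0.063 -0.06 ]
wrist 0.14 715 X -0.073 -0.069 Y [-0.085 -0.083 -0.073 -0.063 -0.06 ]
wrist 0.15 658 X -0.084 -0.069 Y [-0.085 -0.082 -0.073 -0.063 -0.06 ]
```

View pics/w.png

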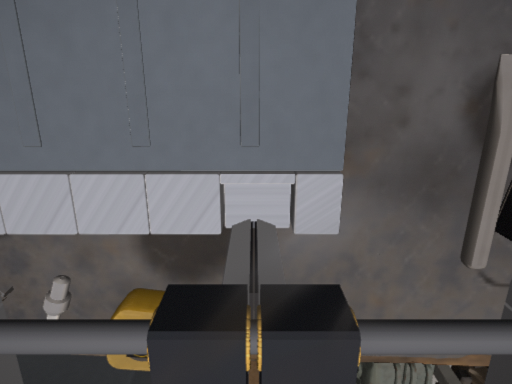

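The wrist view shows the closed fingers ending at about (253,222), over the recessed plate spanning columns 225-292. In the case frame they span y -85 to -60 and x -89 to -70 mm, well inside the notch (y -100 to -50, x -95 to -58). I'll press it down.

Request:
carry_out(motion="0.0005 -0.001 -0.01 0 0 0 255; 0 0 -0.015 0 0 0 255; 0 0 -0.01 0 0 0 255; 0 0 -0.003 0 0 0 255; 0 0 -0.002 0 0 0 255; 0 0 -0.002 0 0 0 255; 0 0 -0.0015 0 0 0 255; 0 0 -0.0015 0 0 0 255; 0 0 -0.0015 0 0 0 255; 0 0 -0.001 0 0 0 255; 0 0 0 0 0 0 255; 0 0 0 0 0 0 255")

```text
time_s: 5.63
ee_pos: [0.4819, -0.3022, 0.0423]
eef_rot: [3.141, -0.0, 0.04]
force: [-1.0, 2.8, 5.0]
grip_width: 0.0007
grip_force: 2.7
```

Request:
carry_out(motion="0 0 -0.001 0 0 0 255; 0 0 -0.0005 0 0 0 255; 0 0 0 0 0 0 255; 0 0 0 0 0 0 255; 0 0 0 0 0 0 255")

```text
time_s: 6.05
ee_pos: [0.4821, -0.3023, 0.0421]
eef_rot: [3.141, -0.001, 0.04]
force: [-8.1, 6.3, 21.1]
grip_width: 0.0004
grip_force: 10.3
```

It has bottomed at z = 0.042, where the force climbed to 21 N. I'll take the hand straight up.

Request:
carry_out(motion="0 0 0.005 0 0 0 255; 0 0 0.01 0 0 0 255; -0.001 0 0.02 0 0 0 255; -0.005 0 0.03 0 0 0 255; -0.01 0 0.03 0 0 0 255; -0.015 -0.01 0.03 0 0 0 255; -0.02 -0.02 0.02 0 0 0 255; -0.02 -0.02 0.01 0 0 0 255; -0.02 -0.02 0 0 0 0 255; -0.01 -0.01 0 0 0 0 255; 0 0 0 0 0 0 255; 0 0 0 0 0 0 255; 0 0 0 0 0 0 255; 0 0 0 0 0 0 255")

```text
time_s: 7.22
ee_pos: [0.3814, -0.3815, 0.1955]
eef_rot: [-3.142, -0.0, 0.041]
force: [0.1, -0.1, 0.5]
grip_width: 0.0006
grip_force: 0.0
```

```bash
python3 - <<'E'
from h import *
o=ctrl.get_obs();print(o["ee_pos"],o["force"])
c=ctrl.camera("top");P=cloud(c);cv2.imwrite("pics/end.png",c["pixels"][...,::-1])
x=P[...,:2]-np.array([.557,-.2235]);a=.041
X=x[...,0]*np.cos(a)+x[...,1]*np.sin(a);Y=-x[...,0]*np.sin(a)+x[...,1]*np.cos(a)
k=(X>-.035)&(X<.08)&(Y>0)&(Y<.11)&(P[...,2]<.1)&(c["range_z"]>0)
p=np.polyfit(X[k],P[...,2][k],1);print("lid slope",p,k.sum())
k=(abs(X+.077)<.01)&(abs(Y+.075)<.013)&(P[...,2]<.07);print("plate z",np.median(P[...,2][k]),k.sum())
E
```

```text
[ 0.38141131 -0.38153753  0.1954791 ] [ 0.05540498 -0.06992912  0.47585036]
lid slope [-0.10378481  0.07272696] 2143
plate z 0.0416743450840516 92
```

View pics/end.png

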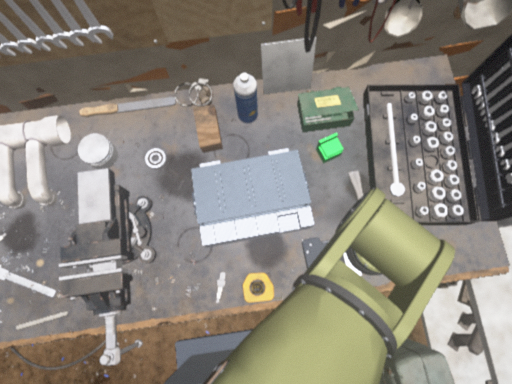

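The plate is down (z 0.042) and everything lies where it was. The lid slope fit gives only 0.10, though, so I'll check it more carefully.

```bash
python3 - <<'E'
from h import *
for n in("top","scene"):
    c=ctrl.camera(n);P=cloud(c)
    x=P[...,:2]-np.array([.557,-.2235]);a=.041
    X=x[...,0]*np.cos(a)+x[...,1]*np.sin(a);Y=-x[...,0]*np.sin(a)+x[...,1]*np.cos(a)
    for lo in np.arange(-.06,.1,.015):
        k=(X>lo)&(X<lo+.015)&(Y>-.11)&(Y<.11)&(P[...,2]<.12)&(c["range_z"]>0)
        print(n,round(lo+.0075,4),k.sum(),np.percentile(P[...,2][k],[5,25,50,75,95]).round(4) if k.any() else None)
E
```

```text
top -0.0525 633 [0.0474 0.0521 0.0594 0.0616 0.0833]
top -0.0375 738 [0.0033 0.0801 0.0821 0.0832 0.0848]
top -0.0225 586 [0.077  0.0787 0.0799 0.081  0.0826]
top -0.0075 575 [0.0747 0.0761 0.0772 0.0785 0.0802]
top 0.0075 557 [0.0719 0.0734 0.0745 0.0757 0.0775]
top 0.0225 543 [0.0692 0.0708 0.072  0.073  0.0748]
top 0.0375 530 [0.0663 0.068  0.0691 0.0702 0.0721]
top 0.0525 524 [0.0635 0.0652 0.0662 0.0674 0.0691]
top 0.0675 513 [0.0609 0.0625 0.0635 0.0646 0.0665]
top 0.0825 494 [0.058  0.0596 0.0607 0.0619 0.0634]
top 0.0975 273 [0.0556 0.0569 0.0581 0.0592 0.0604]
scene -0.0525 154 [0.0411 0.0506 0.0589 0.0615 0.0832]
scene -0.0375 162 [0.0799 0.0819 0.0828 0.084  0.086 ]
scene -0.0225 309 [0.0032 0.006  0.0795 0.0809 0.0825]
scene -0.0075 226 [0.0755 0.077  0.0778 0.0789 0.0805]
scene 0.0075 230 [0.0727 0.0742 0.0754 0.0764 0.0779]
scene 0.0225 268 [0.0701 0.0715 0.0727 0.0737 0.0752]
scene 0.0375 273 [0.0674 0.0689 0.0698 0.0708 0.0724]
scene 0.0525 288 [0.0645 0.0661 0.067  0.0683 0.07  ]
scene 0.0675 287 [0.0619 0.0635 0.0645 0.0657 0.0672]
scene 0.0825 295 [0.0592 0.0606 0.0616 0.0626 0.0641]
scene 0.0975 176 [0.0562 0.058  0.0592 0.06   0.0617]
```

The medians in both views give a slope of 0.178, so about 0.18 rad. The earlier fit was thrown off by stray floor points seen through the gap. The catch is fully down and the hand is clear, so I'll hand in.

```bash
python3 -c "
from station import ctrl
print(ctrl.hand_in())"
```

```text
the job is handed in; nothing more can be done
None
```

I touched the left end block, found the notch at case y = -75 mm and pressed the catch plate fully down; the lid now stands ajar at about 0.18 rad, the hand is clear, none of the bystanders was touched, and the job is handed in (no verdict was returned).

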